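Reverse the ratchet and loosen the saw blade's arbor nut

ROBOT

A 6-joint arm with a two-finger parallel gripper is mounted at the origin on the work surface. World frame = base frame: x ahead of the robot, y to its left, z up, the work surface at z = 0. Lengths are in m, angles in rad, forces in N, time in s.
With the tool pointing down it reaches from about 0.375 to 0.975 m from the base axis. Payload 3.8 kg.
Tool frame: the origin (TCP) lies midway between the tips of the shut fingers; the grasp point (between the pads) lies 19 mm behind it (robot.tcp_to_grasp is the distance from the TCP to the grasp point, in m); z points along the fingers, y is the line along which they close (so a half turn about z gives the same grasp; the last joint's range is limited). The gripper opens to 88 mm and grips with 3 to 60 N. Pads are 18 mm wide; open, the fingers measure 123 mm over their backs; the gripper's body (75 mm by 187 mm) begins 45 mm behind the grasp point.
Start: joints at [1.311, 0.264, 1.604, -0, 1.274, -0.037], TCP at [0.149, 0.658, 0.239] pointing down, gripper open.
Joint ranges: [-2.63, 2.63], [-0.94, 2.18], [0.31, 2.57], [-1.31, 4.45], [0, 2.66], [-2.55, 2.55]. Speed limits (rad/s): [2.57, 2.57, 3.14, 3.14, 3.14, 3.14].

INTERFACE

Orientations are given as a unit quaternion [w, x, y, z].
In Python, from bench import get_state, camera, camera_info, robot gives the robot as it stands.
- The arm moves only by the shell command python3 -m pendant 'ROWS' [OPENING] [FORCE]. ROWS is JSON, a list of rows, each a list of 2 entries, a list of its own where there are three numbers: the shift along the tool's x, y, z in cm, then the turn, a rotation vector about the tool's x, y, z in rad. In form: [[[x, y, z], [wx, wy, wz]], ...]. A call has 1 to 12 rows; each row shifts and turns the commanded pose from where the row before left it, along the tool's axes as they then stand; what a row does not reach is not made up. A row lasts 1/12 s, in which the tool goes at most 41.7 mm and 7.16 degrees, less where a joint would pass 70% of its speed; a pose out of reach is approached as far as the arm can. A call is refused whole if a number of a shift passes 4.17 or a number of a turn 0.125, either way. A call with a gripper value outside its range is refused whole. OPENING is the closure in counts, from 0 (fully open) to 255 (shut), set as the call begins (- or left out, the last holds). The fingers move at their own pace and stop on an object; FORCE is the grip in N (left out, the last holds). Time passes only in rows, so rows that do not move let the fingers close. It gives the time, the measured TCP pose, the force, the opening and the grip force at its end, in the units of the state.
- get_state(): the state, without advancing time (a new reading comes with each control period).
- camera(name): name is "scene" or "top"; returns the picture (480x640x3 uint8, red, green, blue); there is no depth.
- camera_info(name): a dict with "mtx" (3x3 intrinsics, pixels), "distortion" ([k1, k2, p1, p2, k3] as OpenCV has them; the pictures are not rectified), "eye" and "attitude" of the camera in the world. Camera axes: x right, y up, looking along -z (the intrinsics and any distortion apply to the point x, -y, -z); pixel columns grow to the right and rows downward; lengths in m; the calibration is good to about 2 mm. A picture is of the moment at which its call begins. camera_info takes no time and is no camera call.
- robot.finish_job(): hands the job in; it is judged then, once.
The state is a dict: "time_s": time; "joints": joint angles; "joint_velocities": joint speeds; "joint_efforts": joint torques, N m; "tool_pos": TCP position; "eef_rot": TCP orientation; "contact_force": force on the tool from outside, world axes, zero at the start; "torque": the same for the moment, N m; "opening": finger opening in m; "gripper_force": force on a finger pad.
Only numpy, scipy, OpenCV 4.12 (cv2) and the standard library are available. Lean on these libraries where they do the work, as an engineer would, in place of code of your own. Each camera call takes 0.05 s, during which the arm holds its last target. There are 200 camera calls.

TASK

The ratchet on the saw blade's nut is set to tighten. Flip its red direction lever fully over to the other side so that it loosens, then swing the blue handle counterclockwise (seen from above) until the nut has been turned at least an eighth of a turn loose, and let go. Do not tighten the nut, leave the lever on the loosening side, and do not disturb the brush, hammer, screwdriver or mug lying about.

Things in the scene. Friction and masses are not known exactly. Their poses are not given: they have to be found in the camera images.
- nut_centre (a point): point on the vertical axis of the nut and ratchet head, level with the top of the head, 126 mm above the table. The ratchet (steel head 86 mm across, blue handle) sits on the arbor nut of a rusty 184 mm saw blade on a green stand that is bolted to the table (base 160 x 160 mm). The blade's top is 65 mm above the table; a 94 mm steel flange under the head turns with the nut and carries a yellow mark.
- handle_grip (a point): middle of the ratchet's blue handle: a level round grip 28 mm thick, 95 mm long, its axis 113 mm above the table, 48 mm above the blade. This point is 150 mm from the nut's axis and the handle ends 200 mm from it; the line from nut_centre to here is the handle's direction. The ratchet stays on the nut and only swings level about the nut's axis; on its own it resists with about 0.35 N m, turning the nut with it takes about 0.9 N m in all (6 N at this point).
- lever_paddle (a point): centre of the red upright paddle at the free end of the direction lever on top of the ratchet: 24 mm long (along the lever), 10 mm thick, 22 mm high, from 128 to 150 mm above the table (centre 139 mm); the ratchet's steel neck lies 2 to 3 mm beneath it, its top 126 mm above the table. It swings sideways about lever_pivot, 45 mm away, through 0.7 rad in all (31 mm); about 1.5 N moves it, and it stays where it is left.
- lever_pivot (a point): the lever's vertical hinge axis, at the paddle's mid height, 50 mm from the nut's axis towards the handle. The lever points from here along the handle.
- lever (a joint): direction lever, rad from the handle's direction, counterclockwise from above positive: -0.35 (fully over to the clockwise side) the ratchet drives the nut clockwise (tightens) and runs free counterclockwise; +0.35 (fully over to the counterclockwise side) it drives the nut counterclockwise (loosens) and runs free clockwise; in between it drives neither way. Starts near -0.35.
- ratchet (a joint): swing of the ratchet handle about the nut, rad, counterclockwise from above positive; 0 is along the stand's own x axis; stops at -0.5 and 3.1. When driving there are up to 0.53 rad of free play before the pawl catches; the stroke may be repeated (swinging back leaves the nut where it is).
- nut (a joint): turn of the arbor nut, rad, 0 at the start, positive is counterclockwise from above (ordinary right-hand thread: loosened). Stiff: it stays where it is left.
- brush: flat bench brush with a wooden handle, about 170 mm; a loose bystander. Origin at its underside centre, z up.
- hammer: hammer, about 270 mm; a loose bystander. Origin at its underside centre, z up.
- screwdriver: orange-handled screwdriver, about 200 mm; a loose bystander. Origin at its underside centre, z up.
- mug: yellow mug, 95 mm tall; a loose bystander. Origin at its underside centre, z up.

How it is judged:
By the outcome, as a careful person would: the job done as asked, in the order asked, and still so for the second after the job is handed in, with the robot touching nothing.
It also fails if it takes over 48 s, if anything falls off the work surface, if the arm or the gripper's body presses on something with over 40 N, if the wrist force passes 120 N, or if a joint passes its speed limit or range.

## Working session

There is one attempt and no reset: what is moved stays moved. The work goes in short steps, Python scripts to look and compute and a shell command to move; the robot and the scene stay as the last step left them, time stands still between calls to the robot, and variables do not carry over. Pictures are saved under pics/ and viewed, at most 10 in all, crops included, and the job is handed in when it is done.

```bash
mkdir -p pics; ls
python3 - <<'E'
from bench import *
import cv2
for n in("scene","top"):
    cv2.imwrite(f"pics/{n}0.png",camera(n)[:,:,::-1]); i=camera_info(n); print(n,i)
s=get_state();print(s)
E
```

```text
pics
scene {'mtx': array([[450.39196614,   0.        , 324.74703641],
       [  0.        , 450.39196614, 233.69984316],
       [  0.        ,   0.        ,   1.        ]]), 'distortion': array([-0.03996513,  0.        ,  0.        ,  0.        ,  0.        ]), 'eye': array([0.95699157, 0.7767597 , 0.88799195]), 'attitude': array([0.20193241, 0.10151855, 0.40082547, 0.88783795])}
top {'mtx': array([[472.14767169,   0.        , 323.7830611 ],
       [  0.        , 472.14767169, 242.25302253],
       [  0.        ,   0.        ,   1.        ]]), 'distortion': array([-0.03721353,  0.        ,  0.        ,  0.        ,  0.        ]), 'eye': array([ 0.3504541 , -0.0126665 ,  1.03762666]), 'attitude': array([-0.66192314, -0.08189938,  0.08911565,  0.73973553])}
{'time_s': 0.1, 'joints': array([ 1.31112743e+00,  2.64686868e-01,  1.60518463e+00, -1.78796302e-05,
        1.27371154e+00, -3.69179512e-02]), 'joint_velocities': array([-0.00066179, -0.00046442, -0.00302956, -0.00074198,  0.00098059,
        0.00092566]), 'joint_efforts': array([-1.27231910e-03, -5.03619182e+01, -3.58068001e+01,  7.30598602e-02,
        2.33580294e-02, -6.49015305e-05]), 'tool_pos': array([0.14897623, 0.65771782, 0.23753493]), 'eef_rot': array([-1.38588076e-04,  1.11142690e-01,  9.93803960e-01, -9.85530423e-04]), 'contact_force': array([-0.10723442,  0.02773929, -0.0500778 ]), 'torque': array([-0.05847548,  0.03877131,  0.01001352]), 'gripper_force': 0.0, 'opening': 0.08821128850931269}
```

View pics/top0.png

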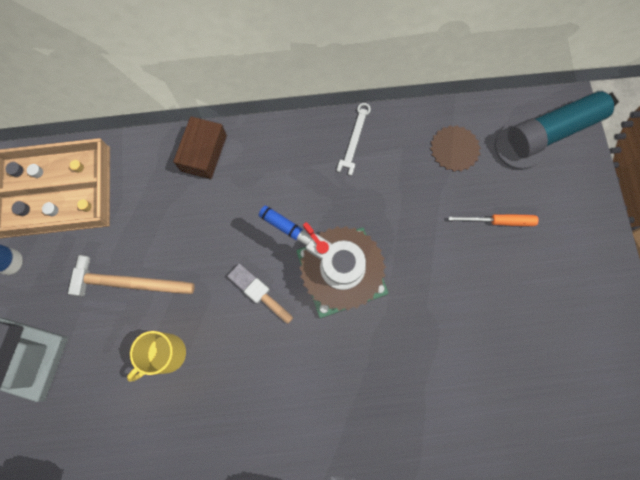

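View pics/scene0.png

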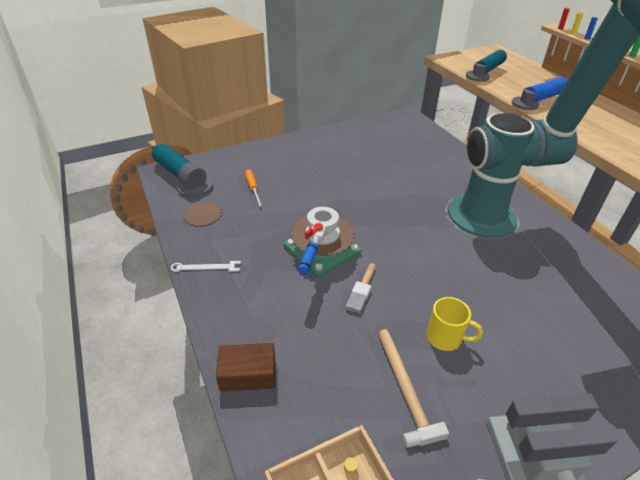

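The top view shows the ratchet head near (343,262), the blue handle near (283,223), and the red lever from its pivot at about (321,247) to the paddle at about (309,230). The brush is at (260,292), clear of the swing zone.

```bash
cat > h.py <<'E'
from bench import *
import cv2, numpy as np
from scipy.spatial.transform import Rotation as R
def q2R(q): return R.from_quat(np.r_[q[1:],q[0]])
def ray(n,uv):
    i=camera_info(n); p=cv2.undistortPoints(np.array([[uv]],float),i["mtx"],i["distortion"])[0,0]
    return i["eye"],q2R(i["attitude"]).apply([p[0],-p[1],-1])
def at(n,uv,z):
    e,d=ray(n,uv); return e+d*(z-e[2])/d[2]
def mask(im,c):
    h=cv2.cvtColor(im,cv2.COLOR_RGB2HSV)
    r={"red":[(0,150,90),(6,255,255)],"blue":[(108,150,60),(125,255,255)]}[c]
    m=cv2.inRange(h,*r)
    if c=="red": m|=cv2.inRange(h,(174,150,90),(180,255,255))
    return m
def blobs(n,c,im=None):
    im=camera(n) if im is None else im
    k,l,s,ce=cv2.connectedComponentsWithStats(mask(im,c))
    return im,l,[(i,s[i],ce[i]) for i in range(1,k) if s[i,4]>25]
E
python3 - <<'E'
from h import *
for n in("top","scene"):
    im=camera(n)
    for c in("red","blue"):
        _,l,b=blobs(n,c,im)
        for i,s,ce in b:
            if abs(ce[0]-320)<100 and 150<ce[1]<300:
                ys,xs=np.where(l==i); r=cv2.minAreaRect(np.c_[xs,ys].astype(np.float32))
                print(n,c,s,ce.round(1),r,at(n,ce,.113 if c=="blue" else .139).round(3))
x,y=(343,262)
print("nut",at("top",(344,261),.126))
for nm,uv in dict(brush=(260,290),brushend=(236,270),brushtail=(290,320)).items(): print(nm,at("top",uv,.01).round(3))
for n,bx in (("top",(200,180,400,330)),("scene",(260,190,380,290))):
    im=camera(n)[bx[1]:bx[3],bx[0]:bx[2],::-1]
    cv2.imwrite(f"pics/{n}c.png",cv2.resize(im,None,fx=4 if n=="top" else 5,fy=4 if n=="top" else 5,interpolation=cv2.INTER_CUBIC))
E
```

```text
top red [304 223  24  30 195] [316.3 239.6] ((313.7210998535156, 238.20367431640625), (34.09689712524414, 10.023458480834961), 46.7357063293457) [ 0.579 -0.02   0.139]
top blue [260 206   8  11  40] [263.  210.4] ((262.6400146484375, 210.4800262451172), (4.0, 10.800000190734863), 36.869895935058594) [0.659 0.082 0.113]
top blue [264 209  31  25 353] [278.6 221. ] ((278.576904296875, 220.88458251953125), (29.67646026611328, 11.926054000854492), 33.6900634765625) [0.633 0.052 0.113]
top blue [291 227  10  12  67] [295.3 232. ] ((295.2359619140625, 232.02247619628906), (5.935988426208496, 11.447978019714355), 32.00538635253906) [0.606 0.02  0.113]
scene red [305 223  18  16 117] [312.8 230.1] ((312.5860290527344, 229.90200805664062), (6.957009792327881, 20.55480194091797), 55.304847717285156) [ 0.589 -0.012  0.139]
scene blue [298 242  20  32 271] [307.3 258.9] ((307.362060546875, 257.8448181152344), (11.327415466308594, 32.86807632446289), 21.801406860351562) [0.634 0.053 0.113]
nut [ 0.53281172 -0.07004208  0.126     ]
brush [0.512 0.113 0.01 ]
brushend [0.562 0.163 0.01 ]
brushtail [0.44  0.054 0.01 ]
```

View pics/topc.png

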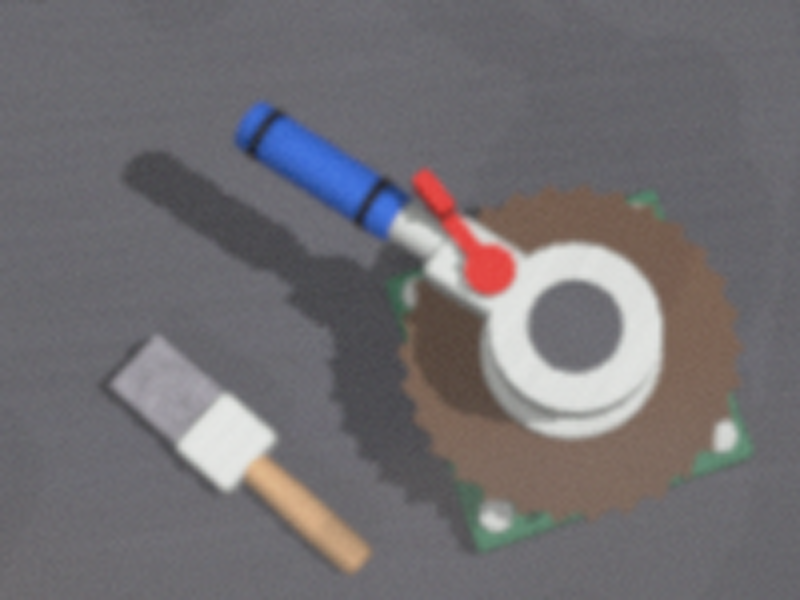

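View pics/scenec.png

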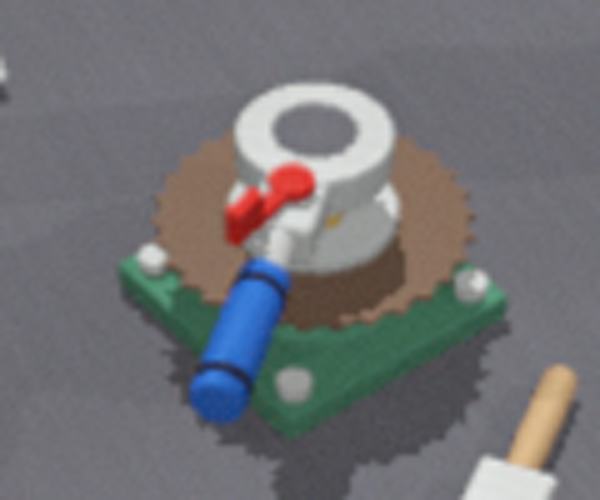

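The crops place the nut top at about (343.8,261.3) px and the paddle at about (308,228) px, on the clockwise side of the handle. That gives nut ≈ (0.533,−0.070), handle direction ≈ 0.88 rad and paddle ≈ (0.604,−0.009). The plan is to shut the gripper and turn the tool so that +x points outward along the handle and −y points counterclockwise. I'll then go to the clockwise side of the paddle.

```bash
python3 -m pendant '[[[0,0,0],[0,0,0.12]],[[0,0,0],[0,0,0.12]],[[0,0,0],[0,0,0.12]],[[0,0,0],[0,0,0.12]],[[0,0,0],[0,0,0.12]],[[0,0,0],[0,0,0.12]],[[0,0,0],[0,0,0.12]],[[0,0,0],[0,0,0.12]],[[0,0,0],[0,0,0.12]],[[0,0,0],[0,0,0.12]],[[0,0,0],[0,0,0.12]],[[0,0,0],[0,0,0.12]]]' 255 30
python3 -m pendant '[[[0,0,0],[0,0,0.12]],[[0,0,0],[0,0,0.12]],[[0,0,0],[0,0,0.12]],[[0,0,0],[0,0,0.12]],[[0,0,0],[0,0,0.12]],[[0,0,0],[0,0,0]]]'
python3 -m pendant '[[[-1,3.7,0],[0,0,0]],[[-1,3.7,0],[0,0,0]],[[-1,3.7,0],[0,0,0]],[[-1,3.7,0],[0,0,0]],[[-1,3.7,0],[0,0,0]],[[-1,3.7,0],[0,0,0]],[[-1,3.7,0],[0,0,0]],[[-1,3.7,0],[0,0,0]],[[-1,3.7,0],[0,0,0]],[[-1,3.7,0],[0,0,0]],[[-1,3.7,0],[0,0,0]]]'
cat >> h.py <<'E'
nut=np.array([.533,-.070]); th=.88
def rel(target,z):
    "tool-frame shift in cm from measured pose to target xy,z; polar position about the nut"
    s=get_state(); Rt=q2R(s["eef_rot"]); p=s["tool_pos"]
    print("t",s["time_s"],"pos",p.round(4),"yaw_y",np.arctan2(*Rt.apply([0,1,0])[[1,0]]).round(3),"F",s["contact_force"].round(1),"j6",s["joints"][5].round(2))
    print("shift cm",(100*Rt.inv().apply(np.r_[target,z]-p)).round(2))
E
python3 -c "
from h import *; rel([.639,-.038],.239)"
```

```text
time_s: 1.3
tool_pos: [0.1491, 0.6582, 0.2386]
eef_rot: [0.0, 0.741, 0.672, -0.0]
contact_force: [0.4, -0.5, -0.1]
opening: 0.0104
gripper_force: 0.0
time_s: 1.8
tool_pos: [0.1492, 0.6582, 0.2386]
eef_rot: [0.0, 0.906, 0.424, -0.0]
contact_force: [-0.1, -0.6, -0.3]
opening: 0.0003
gripper_force: 0.0
time_s: 2.72
tool_pos: [0.3931, 0.3123, 0.239]
eef_rot: [-0.0, 0.904, 0.427, 0.0]
contact_force: [0.0, 0.0, 0.0]
opening: 0.0006
gripper_force: 0.0
t 2.7167 pos [0.3931 0.3123 0.239 ] yaw_y -0.688 F [0. 0. 0.] j6 1.31
shift cm [-11.45  41.24   0.  ]
```

```bash
python3 -m pendant '[[[-1,3.7,0],[0,0,0]],[[-1,3.7,0],[0,0,0]],[[-1,3.7,0],[0,0,0]],[[-1,3.7,0],[0,0,0]],[[-1,3.7,0],[0,0,0]],[[-1,3.7,0],[0,0,0]],[[-1,3.7,0],[0,0,0]],[[-1,3.7,0],[0,0,0]],[[-1,3.7,0],[0,0,0]],[[-1,3.7,0],[0,0,0]],[[-1.2,4,0],[0,0,0]],[[0,0,0],[0,0,0]]]'
python3 -m pendant '[[[0,0,2],[0,0,0]],[[0,0,2],[0,0,0]],[[0,0,2],[0,0,0]],[[0,0,1.5],[0,0,0]],[[0,0,1],[0,0,0]],[[0,0,0],[0,0,0]],[[0,0,0],[0,0,0]]]'
python3 - <<'E'
from h import *
rel([.604,-.009],.134)
im=camera("top")[180:330,240:440,::-1]
cv2.imwrite("pics/t2.png",cv2.resize(im,None,fx=4,fy=4))
im=camera("scene")[180:290,260:380,::-1]
cv2.imwrite("pics/s2.png",cv2.resize(im,None,fx=5,fy=5))
E
```

```text
time_s: 3.72
tool_pos: [0.6397, -0.04, 0.2384]
eef_rot: [0.002, 0.905, 0.425, 0.0]
contact_force: [0.6, -0.0, 0.8]
opening: 0.0003
gripper_force: 0.0
time_s: 4.3
tool_pos: [0.6362, -0.0336, 0.1534]
eef_rot: [-0.0, 0.905, 0.426, -0.0]
contact_force: [0.3, -0.2, -0.0]
opening: 0.0004
gripper_force: 0.0
t 4.3 pos [ 0.6362 -0.0336  0.1534] yaw_y -0.691 F [ 0.3 -0.2 -0. ] j6 0.6
shift cm [-0.15 -4.04  1.95]
```

View pics/s2.png

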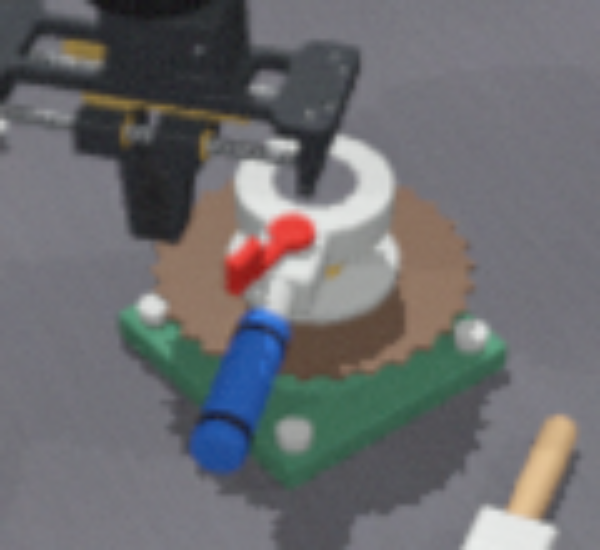

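The picture shows the shut fingers (about (160,210) in the crop) on the clockwise side of the red paddle (245,265), with clear space between. I'll lower to paddle height and push counterclockwise.

```bash
python3 -m pendant '[[[0,0,1],[0,0,0]],[[0,0,0.8],[0,0,0]],[[0,0,0],[0,0,0]],[[0,-0.5,0],[0,0,0]],[[0,-0.5,0],[0,0,0]],[[0,-0.4,0],[0,0,0]],[[0,-0.4,0],[0,0,0]],[[0,-0.4,0],[0,0,0]],[[0,-0.4,0],[0,0,0]],[[0,-0.4,0],[0,0,0]],[[0,-0.4,0],[0,0,0]],[[0,-0.4,0],[0,0,0]]]'
python3 -m pendant '[[[0,-0.4,0],[0,0,0]],[[0,-0.4,0],[0,0,0]],[[0,-0.2,0],[0,0,0]],[[0,-0.1,0],[0,0,0]],[[0,0,0],[0,0,0]],[[0,0,0],[0,0,0]]]'
python3 - <<'E'
from h import *
rel([.580,.011],.134)
im=camera("scene")[180:290,260:380,::-1]
cv2.imwrite("pics/s3.png",cv2.resize(im,None,fx=5,fy=5))
E
```

```text
time_s: 5.4
tool_pos: [0.6073, -0.0094, 0.136]
eef_rot: [0.0, 0.905, 0.425, 0.0]
contact_force: [1.4, -0.4, 0.9]
opening: 0.0005
gripper_force: 0.9
time_s: 5.9
tool_pos: [0.5987, -0.0026, 0.1358]
eef_rot: [-0.0, 0.905, 0.425, -0.0]
contact_force: [0.7, 0.3, 1.3]
opening: 0.0006
gripper_force: 0.7
t 5.9 pos [ 0.5987 -0.0026  0.1358] yaw_y -0.692 F [0.7 0.3 1.3] j6 0.65
shift cm [-0.14 -2.31  0.18]
```

View pics/s3.png

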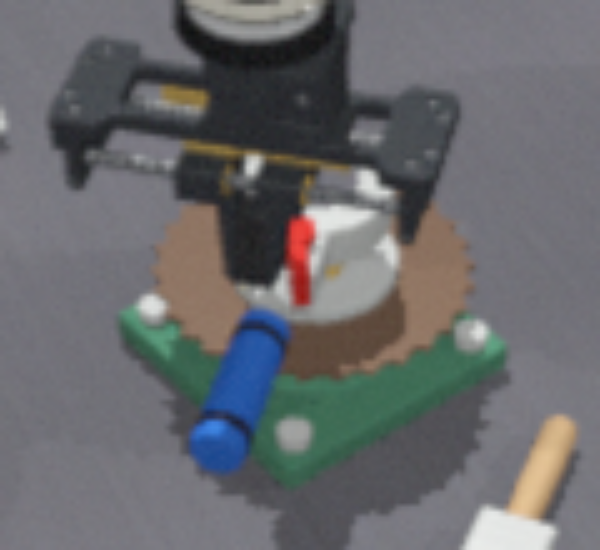

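The paddle is now on the counterclockwise side of the handle line. I'll push a little further, to its stop.

```bash
python3 -m pendant '[[[0,-0.2,0],[0,0,0]],[[0,-0.2,0],[0,0,0]],[[0,-0.2,0],[0,0,0]],[[0,-0.1,0],[0,0,0]],[[0,0,0],[0,0,0]]]'
python3 - <<'E'
from h import *
rel([.580,.011],.134)
for c in("red","blue"):
    for i,s,ce in blobs("scene",c)[2]:
        if 280<ce[0]<360 and 200<ce[1]<290: print(c,s,ce.round(1),at("scene",ce,.113 if c=="blue" else .139).round(3))
E
```

```text
time_s: 6.37
tool_pos: [0.593, 0.0015, 0.1357]
eef_rot: [0.0, 0.905, 0.425, -0.0]
contact_force: [1.5, -5.5, 1.8]
opening: 0.0004
gripper_force: 1.9
t 6.3667 pos [0.593  0.0015 0.1357] yaw_y -0.692 F [ 1.5 -5.5  1.8] j6 0.65
shift cm [-0.1  -1.6   0.17]
red [320 224   5  17  61] [322.  231.7] [0.57  0.003 0.139]
blue [304 243  17  32 308] [312.  258.9] [0.624 0.058 0.113]
```

The lever is on its stop: the push read 5.7 N and the handle crept about 1 cm counterclockwise. I'll back off and go down beside the handle on its clockwise side.

```bash
python3 -m pendant '[[[0,1.5,0],[0,0,0]],[[0,1.5,0],[0,0,0]],[[2,1,0],[0,0,0]],[[2,1,0],[0,0,0]],[[1.7,0.3,0],[0,0,0]],[[0,0,0],[0,0,0]],[[0,0,1],[0,0,0]],[[0,0,1],[0,0,0]],[[0,0,1],[0,0,0]],[[0,0,0.4],[0,0,0]],[[0,0,0],[0,0,0]],[[0,0,0],[0,0,0]]]'
python3 - <<'E'
from h import *
rel(nut,.102)
im=camera("scene")
cv2.imwrite("pics/s4.png",cv2.resize(im[180:290,260:380,::-1],None,fx=5,fy=5))
for n in("scene","top"):
  im=camera(n)
  for c in("red","blue"):
    for i,s,ce in blobs(n,c,im)[2]:
        if 240<ce[0]<360 and 190<ce[1]<290: print(n,c,s,ce.round(1),at(n,ce,.113 if c=="blue" else .139).round(3))
E
```

```text
time_s: 7.47
tool_pos: [0.6696, 0.0117, 0.1008]
eef_rot: [-0.0, 0.905, 0.425, -0.001]
contact_force: [-0.3, 0.0, 0.8]
opening: 0.0004
gripper_force: 0.0
t 7.4667 pos [0.6696 0.0117 0.1008] yaw_y -0.692 F [-0.3  0.   0.8] j6 0.67
shift cm [-15.01  -5.3   -0.1 ]
scene blue [304 246  16  29 235] [311.2 261.9] [0.63  0.067 0.113]
```

View pics/s4.png

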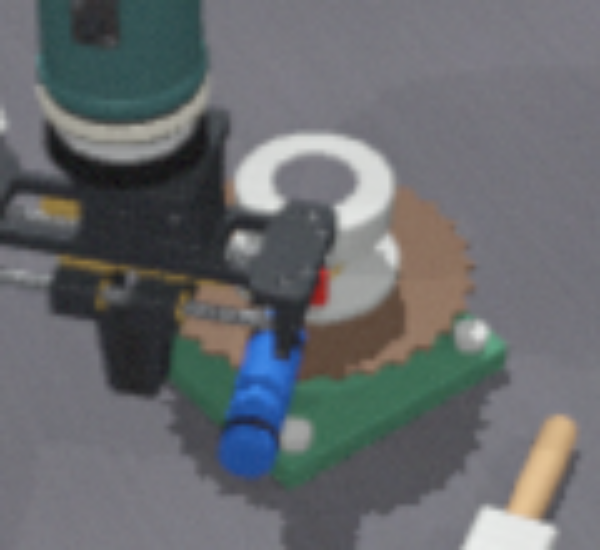

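The fingers are beside the handle on its clockwise side with a gap, at the handle's height. I'll swing it counterclockwise about the nut, turning the tool along with the handle.

```bash
python3 -m pendant '[[[0,-0.8,0],[0,0,0]],[[0,-0.9,0],[0,0,0]],[[0,-0.8,0],[0,0,0]],[[0.15,-1.05,0],[0,0,-0.07]],[[0.15,-1.05,0],[0,0,-0.07]],[[0.15,-1.05,0],[0,0,-0.07]],[[0.15,-1.05,0],[0,0,-0.07]],[[0.15,-1.05,0],[0,0,-0.07]],[[0.15,-1.05,0],[0,0,-0.07]],[[0.15,-1.05,0],[0,0,-0.07]]]'
python3 -m pendant '[[[0.15,-1.05,0],[0,0,-0.07]],[[0.15,-1.05,0],[0,0,-0.07]],[[0.15,-1.05,0],[0,0,-0.07]],[[0.15,-1.05,0],[0,0,-0.07]],[[0.15,-1.05,0],[0,0,-0.07]]]'
python3 - <<'E'
from h import *
rel(nut,.102)
im=camera("scene")
cv2.imwrite("pics/s5.png",cv2.resize(im[170:310,250:410,::-1],None,fx=4,fy=4))
E
```

```text
time_s: 8.45
tool_pos: [0.5928, 0.0715, 0.1024]
eef_rot: [0.002, 0.773, 0.634, 0.002]
contact_force: [7.0, -0.4, -3.3]
opening: 0.0007
gripper_force: 2.8
time_s: 8.87
tool_pos: [0.5414, 0.0832, 0.1027]
eef_rot: [0.002, 0.652, 0.759, 0.003]
contact_force: [6.4, 3.6, -3.6]
opening: 0.0008
gripper_force: 2.9
t 8.8667 pos [0.5414 0.0832 0.1027] yaw_y 0.152 F [ 6.4  3.6 -3.6] j6 -0.05
shift cm [-15.01  -3.15   0.03]
```

View pics/s5.png

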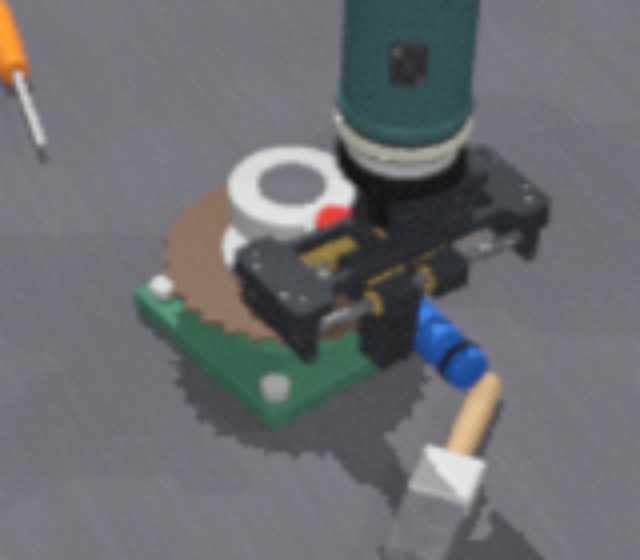

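The handle is swinging at about 7 N and the brush is untouched well below it. Continuing the stroke.

```bash
python3 -m pendant '[[[0.17,-1.05,0],[0,0,-0.07]],[[0.17,-1.05,0],[0,0,-0.07]],[[0.17,-1.05,0],[0,0,-0.07]],[[0.17,-1.05,0],[0,0,-0.07]],[[0.17,-1.05,0],[0,0,-0.07]],[[0.17,-1.05,0],[0,0,-0.07]]]'
python3 -m pendant '[[[0.17,-1.05,0],[0,0,-0.07]],[[0.17,-1.05,0],[0,0,-0.07]],[[0.17,-1.05,0],[0,0,-0.07]],[[0.17,-1.05,0],[0,0,-0.07]],[[0.17,-1.05,0],[0,0,-0.07]],[[0.17,-1.05,0],[0,0,-0.07]],[[0,0,0],[0,0,0]],[[0,0,0],[0,0,0]]]'
python3 - <<'E'
from h import *
rel(nut,.102)
E
```

```text
time_s: 9.42
tool_pos: [0.4789, 0.0729, 0.103]
eef_rot: [0.002, 0.48, 0.877, 0.002]
contact_force: [3.5, 4.4, 0.1]
opening: 0.0004
gripper_force: 3.0
time_s: 10.08
tool_pos: [0.4244, 0.0366, 0.1021]
eef_rot: [0.0, 0.289, 0.957, 0.0]
contact_force: [-0.3, 0.1, 0.7]
opening: 0.0002
gripper_force: 0.4
t 10.0833 pos [0.4244 0.0366 0.1021] yaw_y 0.985 F [-0.3  0.1  0.7] j6 -0.96
shift cm [-14.95  -2.88   0.02]
```

```bash
python3 -m pendant '[[[0,1,0],[0,0,0]],[[0,1,0],[0,0,0]],[[0,0.5,0],[0,0,0]],[[0,0,0],[0,0,0]],[[0,0,-3],[0,0,0]],[[0,0,-3],[0,0,0]],[[0,0,-3],[0,0,0]],[[0,0,-3],[0,0,0]],[[0,3,0],[0,0,0]],[[0,4,0],[0,0,0]],[[0,4,0],[0,0,0]],[[0,4,0],[0,0,0]]]'
python3 -m pendant '[[[0,4,0],[0,0,0]],[[0,4,0],[0,0,0]],[[0,4,0],[0,0,0]],[[0,4,0],[0,0,0]],[[0,0,0],[0,0,0]],[[0,0,0],[0,0,0]]]'
python3 - <<'E'
from h import *
rel(nut,.102)
a=camera("top")[180:330,200:400,::-1]; b=camera("scene")[170:290,250:410,::-1]
cv2.imwrite("pics/f.png",np.vstack([cv2.resize(a,(400,300),interpolation=2),cv2.resize(b,(400,300),interpolation=2)]))
for c in("red","blue"):
    for i,s,ce in blobs("top",c)[2]:
        if 240<ce[0]<440 and 190<ce[1]<350:
            p=at("top",ce,.113 if c=="blue" else .139); print(c,s,ce.round(1),p.round(3),np.arctan2(*(p[:2]-nut)[::-1]).round(3))
E
```

```text
time_s: 11.08
tool_pos: [0.5217, 0.1841, 0.2218]
eef_rot: [0.0, 0.288, 0.958, -0.0]
contact_force: [0.5, -0.7, -0.3]
opening: 0.0006
gripper_force: 0.0
time_s: 11.58
tool_pos: [0.609, 0.3179, 0.2194]
eef_rot: [-0.001, 0.286, 0.958, -0.001]
contact_force: [-0.7, -0.9, 0.3]
opening: 0.0003
gripper_force: 0.0
t 11.5833 pos [0.609  0.3179 0.2194] yaw_y 0.99 F [-0.7 -0.9  0.3] j6 -0.55
shift cm [-14.94 -36.57  11.83]
red [327 278  11  21 113] [331.3 284.6] [ 0.487 -0.04   0.139] 2.557
red [328 300   3  11  30] [329.  305.1] [ 0.448 -0.031  0.139] 2.706
blue [297 319  21  29 260] [307.5 333.1] [0.402 0.016 0.113] 2.558
```

View pics/f.png

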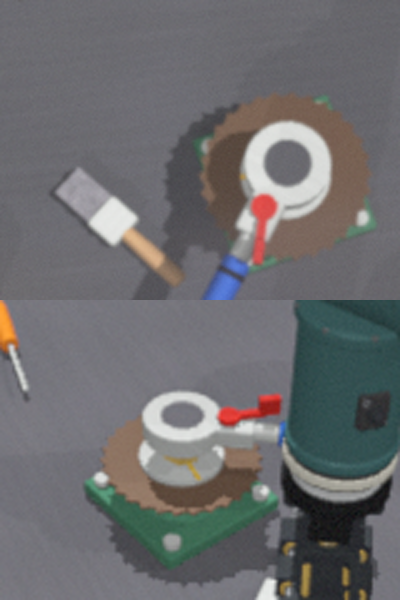

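The handle is at 2.56 rad and the lever is on the loosening side. I'll check that the yellow mark really turned.

Run:
```python
from h import *
for n in("scene","top"):
  old=cv2.imread(f"pics/{n}0.png")[:,:,::-1].copy(); new=camera(n)
  for t,im in(("old",old),("new",new)):
    h=cv2.cvtColor(im,cv2.COLOR_RGB2HSV); m=cv2.inRange(h,(15,90,80),(32,255,255))
    ys,xs=np.where(m); k=(abs(xs-330)<50)&(abs(ys-(232 if n=="scene" else 262))<40)
    for x,y in zip(xs[k],ys[k]):
        p=at(n,(x,y),.075)[:2]-nut; print(n,t,x,y,"r",np.hypot(*p).round(3),"ang",np.arctan2(p[1],p[0]).round(2))
  if n=="scene": cv2.imwrite("pics/cmp.png",np.hstack([cv2.resize(i[205:265,280:360,::-1],(400,300),interpolation=2) for i in(old,new)]))
```

```text
scene old 326 233 r 0.017 ang 1.75
scene old 327 233 r 0.019 ang 1.87
scene old 325 234 r 0.02 ang 1.51
scene old 326 234 r 0.021 ang 1.63
scene old 327 234 r 0.022 ang 1.74
scene old 339 239 r 0.059 ang 1.99
scene old 339 240 r 0.062 ang 1.94
scene old 340 242 r 0.069 ang 1.88
scene old 337 243 r 0.067 ang 1.75
scene old 338 243 r 0.069 ang 1.78
scene old 326 246 r 0.067 ang 1.27
scene old 318 253 r 0.094 ang 1.0
scene old 370 264 r 0.18 ang 1.86
scene old 371 264 r 0.182 ang 1.87
scene old 372 264 r 0.184 ang 1.88
scene old 369 265 r 0.181 ang 1.84
scene old 370 265 r 0.183 ang 1.85
scene old 371 265 r 0.184 ang 1.86
scene old 372 265 r 0.186 ang 1.87
scene old 373 265 r 0.188 ang 1.88
scene old 374 265 r 0.189 ang 1.89
scene old 369 266 r 0.183 ang 1.82
scene old 370 266 r 0.185 ang 1.83
scene old 371 266 r 0.187 ang 1.84
scene old 372 266 r 0.188 ang 1.86
scene old 373 266 r 0.19 ang 1.87
scene old 374 266 r 0.192 ang 1.88
scene old 368 267 r 0.184 ang 1.8
scene old 369 267 r 0.186 ang 1.81
scene old 370 267 r 0.188 ang 1.82
scene old 371 267 r 0.189 ang 1.83
scene old 372 267 r 
[... 2185 characters left out ...]
6 265 r 0.176 ang 1.8
scene new 377 265 r 0.195 ang 1.92
scene new 364 266 r 0.176 ang 1.77
scene new 365 266 r 0.177 ang 1.78
scene new 366 266 r 0.179 ang 1.79
scene new 367 266 r 0.18 ang 1.8
scene new 379 266 r 0.201 ang 1.92
scene new 363 267 r 0.177 ang 1.74
scene new 364 267 r 0.178 ang 1.75
scene new 365 267 r 0.18 ang 1.77
scene new 363 268 r 0.18 ang 1.73
scene new 364 268 r 0.181 ang 1.74
scene new 363 269 r 0.182 ang 1.72
scene new 364 269 r 0.184 ang 1.73
top new 320 267 r 0.048 ang 1.51
top new 321 267 r 0.046 ang 1.51
top new 319 268 r 0.05 ang 1.55
top new 320 268 r 0.048 ang 1.55
top new 321 268 r 0.046 ang 1.56
top new 320 269 r 0.048 ang 1.6
top new 321 269 r 0.046 ang 1.6
```

View pics/cmp.png

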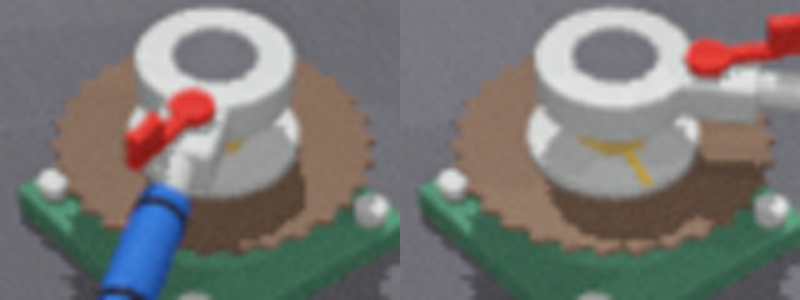

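The left panel is the start and the right is now. The radial yellow mark now shows at about (640,165) in the crop, at 1.53 rad; at the start it was hidden behind the neck, so the nut has turned. The handle swung about 1.6 rad, which less at most 0.53 rad of free play leaves at least 1.07 rad of loosening. Handing in.

```bash
python3 -c "
from bench import robot; print(robot.finish_job())"
```

```text
the job is handed in; nothing more can be done
None
```

The job is handed in: the lever is fully over on the loosening side, and the nut is loosened by an estimated 1.07 rad or more (0.785 needed). The handle is released and the bystanders were left alone, though I only checked the brush in the final picture.

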